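# Close the knife-handle press and lock it with its pin

## Robot

A 7-joint arm with a two-finger parallel gripper is mounted at the origin on the work surface. World frame = base frame: x ahead of the robot, y to its left, z up, the work surface at z = 0. Lengths are in m, angles in rad, forces in N, time in s.
With the tool pointing down it reaches from about 0.425 to 0.825 m from the base axis. Payload 3.6 kg.
Tool frame: the origin (TCP) lies at the very end of the fingers, on their centre line; the grasp point (between the pads) lies 19 mm behind it; z points along the fingers, y is the line along which they close (so a half turn about z gives the same grasp; the last joint's range is limited). The gripper opens to 93 mm and grips with 3 to 60 N. Pads are 15 mm wide; open, the fingers measure 128 mm over their backs; the gripper's body (75 mm by 188 mm) begins 65 mm behind the grasp point.
Start: joints at [1.173, 0.615, -0.013, 1.423, 0.008, 1.103, -0.04], TCP at [0.236, -0.606, 0.219] pointing down, gripper open.
Joint ranges: [-3.12, 3.12], [-0.3, 2.06], [-1.34, 1.32], [0.26, 2.42], [-1.36, 4.5], [0.01, 1.98], [-2.84, 2.84]. Speed limits (rad/s): [2.79, 2.79, 3.14, 3.14, 3.14, 3.14, 3.14].

## Interface

Orientations are given as a 3x3 rotation matrix whose columns are the frame's x, y, z axes.
In Python, from bench import * gives the robot as it stands.
- The arm moves only by the tool send_rows, never from a script. Its argument "plan" is a list of rows, each an object with "translation": the shift along the tool's x, y, z in cm, a list of three; "rotation": the turn, a rotation vector about the tool's x, y, z in degrees, a list of three; "gripper": the finger opening in cm, from 0 to 9.3. A call has 1 to 12 rows; each row shifts and turns the commanded pose from where the row before left it, along the tool's axes as they then stand; what a row does not reach is not made up. A row lasts 1/10 s, in which the tool goes at most 50 mm and 8.59 degrees, less where a joint would pass 70% of its speed; a pose out of reach is approached as far as the arm can. A call with a gripper value outside its range is refused whole. The fingers move at their own pace and stop on an object; "force" is the grip in N (left out, the last holds). Time passes only in rows, so rows that do not move let the fingers close. It gives the time, the measured TCP pose, the force, the opening and the grip force at its end, in the units of the state.
- read_state(): the state, without advancing time (a new reading comes with each control period).
- capture(name): name is "scene" or "top" or "wrist"; returns (picture, depth): 420x560x3 uint8, red, green, blue; 420x560 float32, m along the optical axis (not along the pixel's ray), 0 where there is no reading.
- camera_params(name): a dict with "K" (3x3 intrinsics, pixels), "origin" and "orientation" of the camera in the world. Camera axes: x right, y down, z forward; pixel columns grow to the right and rows downward; lengths in m; the calibration is good to about 2 mm. A picture is of the moment at which its call begins: read the wrist's pose just before it. camera_params takes no time and is no camera call; for the wrist camera it gives the pose at the moment of the call.
- job_done(): hands the job in; it is judged then, once.
The state is a dict: "clock": time; "joints": joint angles; "qd": joint speeds; "joint_torque": joint torques, N m; "eef_pos": TCP position; "ee_rot": TCP orientation; "force": force on the tool from outside, world axes, zero at the start; "wrist_torque": the same for the moment, N m; "finger_gap": finger opening in m; "grip_force": force on a finger pad.
Only numpy, scipy, OpenCV 4.12 (cv2) and the standard library are available. Lean on these libraries where they do the work, as an engineer would, in place of code of your own. Each camera call takes 0.05 s, during which the arm holds its last target. There are 200 camera calls.

## Task

Lower the hinged bar of the handle press gently all the way down onto its stop. Then take the long headed pin from its rest and push it, from the front of the press (the robot's side), through the fork and the bar's lug until its head sits fully home against the fork. Leave the short pin and the other loose things (hammer, steel rings, handle blank) where they are.

Things in the scene. Friction and masses are not known exactly. Their poses are not given: they have to be found in the camera images.
- press: Handle press, fixed; mm in its frame. Grey base 90 (x) by 290 (y) by 15, origin at the centre of its underside, z up; x points away from the robot (within 0.4 rad), the side facing -x is its front. An aluminium bar hinged at the +y end (y 105, z 65, axis along x) runs to -y over a dark wooden knife handle; a steel fork stands at the -y end.
- fork_face (a point): Nominal mouth of the fork's hole, on the front cheek's front face: press x -26, y -105, z 65 mm, axes as the press. Two upright cheeks, 46 wide, top at z 87, fill x -26 to -12 and 12 to 26; each has a round through hole, 18 across, along x. The fork is clamped up to 6 mm to either side along y (with its holes; unyielding, differs each time, not reported): find it by sight or touch.
- lug (a point): Centre of the lug's hole at the bar's end, on the bar, 210 mm from the hinge axis. The lug, 18 thick and 60 by 36 mm, comes down between the cheeks (3 mm free each side), its top then at z 83. Its hole is a slot, 34 mm along the bar by 20 high, so with the bar down it always spans the fork's holes.
- bar (a joint): Angle of the hinged bar, rad: 0 = down on its stop, lug and fork holes in line; grows as the bar lifts; starts at 0.45 to 0.85. The hinge is stiff (0.5 N m of friction): the bar stays where it is left, and 2 to 8 N downwards on its ball lowers it. The stop is hard.
- ball (a point): Centre of the black ball knob, 30 mm across, on top of the bar: 130 mm from the hinge axis along the bar, 34 mm above the bar's centre line. With the bar down it is at x 0, y -25, z 99 of the press.
- hinge (a point): Point on the bar's hinge axis in the middle of the bar: x 0, y 105, z 65 mm of the press.
- pin: Long headed pin, lightly oiled steel, 0.2 kg: round shaft 16 mm across and 95 long, its last 10 tapering to an 8 mm flat nose; round head 30 across, 12 thick. Origin on the axis at the head's underside, x axis to the nose. It lies level in a wooden rest, axis 45 mm above the table, nose away from the robot (within 0.5 rad). Free to grip from x 8 to 38; centre of mass near x 30.
- pin_nose (a point): Centre of the flat nose of the long pin, 95 mm from its head's underside. With the pin home it stands 43 mm out of the rear cheek.
- short_pin: Bystander: a pin like the long one, its shaft only 50 mm long, in a rest of its own. Origin and axes as for the long pin. The two rests change places from start to start.
- rest_a: Wooden rest of the long pin, fixed: base 100 (x) by 60 by 14 mm, origin at the centre of its underside; two notched posts, 6 thick (x), 34 wide, top at z 46, at x -45.5 and -8.5. The pin lies along its x axis, the pin's origin at x -51.
- rest_b: Wooden rest like the other, fixed, carrying the short pin.
- hammer: Bystander: hammer with a wooden handle, about 290 mm long, loose, lying on the table.
- disc_a: Bystander: dark steel ring, 42 mm across, 9 high, loose, lying on the table.
- disc_b: Bystander: dark steel ring like the other, loose, lying on the table.
- blank: Bystander: loose dark wooden handle blank, 110 by 28 by 14 mm, loose, lying on the table.
There are look-alikes about, which are no part of the job. What is shaped like the pin but black or pink is not meant.

How it is judged:
On the way, in this order (a step that is already met when the one before it is completed fails the run):
1. the bar is down on its stop (within 0.015 rad) (value of joint bar below 0.015 rad), for 0.2 s.
2. with the bar down, the pin's nose has come in from the front and passed the lug into the rear cheek (value of joint bar below 0.02 rad and x of pin_nose in the frame of fork_face above 0.04 m and x of pin in the frame of fork_face below 0 m and z of pin_nose in the frame of fork_face between -0.006 and 0.006 m and y of pin_nose in the frame of fork_face between -0.012 and 0.012 m and angle between the x axis of pin and the x axis of press, either way round below 0.12 rad), for 0.1 s.
At the end, for the whole second after the job is handed in: The bar is down (within 0.02 rad of its stop) and at rest; the long pin is through fork and lug from the front, its head's underside within 3 mm of the front cheek's face, its axis level with the holes (4 mm at the head) and parallel to them within 0.08 rad, released and at rest (value of joint bar below 0.02 rad and x of pin in the frame of fork_face between -0.003 and 0.003 m and y of pin in the frame of fork_face between -0.009 and 0.009 m and z of pin in the frame of fork_face between -0.004 and 0.004 m and x of pin_nose in the frame of fork_face above 0.085 m and z of pin_nose in the frame of fork_face between -0.006 and 0.006 m and y of pin_nose in the frame of fork_face between -0.012 and 0.012 m and angle between the x axis of pin and the x axis of press, either way round below 0.08 rad and linear speed of pin below 0.01 m/s and velocity of joint bar between -0.05 and 0.05 rad/s); the robot touches nothing.
It fails at once if the bar is let slam: it comes down on its stop (below 0.1 rad) faster than 1.2 rad/s (value of joint bar below 0.1 rad and velocity of joint bar below -1.2 rad/s).
It fails at once if another thing on the table, the short pin among them, is moved by more than 20 mm (distance of any of short_pin, hammer, disc_a, disc_b, blank from where it was at the start of the episode above 0.02 m).
It also fails if it takes over 67 s, if anything falls off the work surface, if the arm or the gripper's body presses on something with over 40 N, if the wrist force passes 120 N, or if a joint passes its speed limit or range.

## Working session

There is one attempt and no reset: what is moved stays moved. The work goes in short steps, Python scripts to look and compute and a tool call to move; the robot and the scene stay as the last step left them, time stands still between calls to the robot, and variables do not carry over. Pictures are saved under pics/ and viewed, at most 10 in all, crops included, and the job is handed in when it is done.

Besides the shell and the picture viewer there is one more tool, called after ">>>" by a JSON object that holds its "method" and its "body", one argument or row to a line. send_rows: Moves the arm, as the interface text tells. Its arguments: {"type":"object","properties":{"plan":{"type":"array","items":{"type":"object","properties":{"translation":{"type":"array","items":{"type":"number"}},"rotation":{"type":"array","items":{"type":"number"}},"gripper":{"type":"number"}}}},"force":{"type":"number"}},"required":["plan"]}

```bash
mkdir -p pics; ls
python3 - <<'E'
from bench import *
import cv2,numpy as np
s=read_state();print({k:np.round(v,3).tolist() for k,v in s.items()})
for n in ["scene","top"]:
    p,d=capture(n);cv2.imwrite(f"pics/{n}0.png",p[:,:,::-1]);np.savez(f"{n}0.npz",p=p,d=d)
    c=camera_params(n);print(n,{k:np.round(v,4).tolist() for k,v in c.items()},(d>0).mean())
E
```

```text
pics
{'clock': 0.0, 'joints': [1.173, 0.616, -0.013, 1.425, 0.008, 1.103, -0.04], 'qd': [-0.0, 0.001, 0.001, 0.002, 0.0, -0.001, 0.002], 'joint_torque': [-0.0, -45.894, 0.209, -16.574, -0.061, 0.02, 0.0], 'eef_pos': [0.235, -0.605, 0.218], 'ee_rot': [[0.932, 0.362, -0.001], [0.362, -0.932, 0.002], [-0.0, -0.003, -1.0]], 'force': [0.718, 0.064, -0.356], 'wrist_torque': [0.009, 0.033, 0.014], 'grip_force': 0.0, 'finger_gap': 0.093}
scene {'K': [[460.9051, 0.0, 280.2639], [0.0, 460.9051, 207.4703], [0.0, 0.0, 1.0]], 'origin': [0.8505, 0.2935, 1.0316], 'orientation': [[-0.6244, 0.6751, -0.3929], [0.7811, 0.5374, -0.3181], [-0.0036, -0.5055, -0.8628]]} 0.9960076530612245
top {'K': [[524.5516, 0.0, 275.6962], [0.0, 524.5516, 217.0733], [0.0, 0.0, 1.0]], 'origin': [0.3104, -0.0483, 1.4726], 'orientation': [[-0.0111, -0.9963, 0.0853], [-0.9999, 0.011, -0.0016], [0.0006, -0.0853, -0.9964]]} 0.9960884353741497
```

View pics/scene0.png

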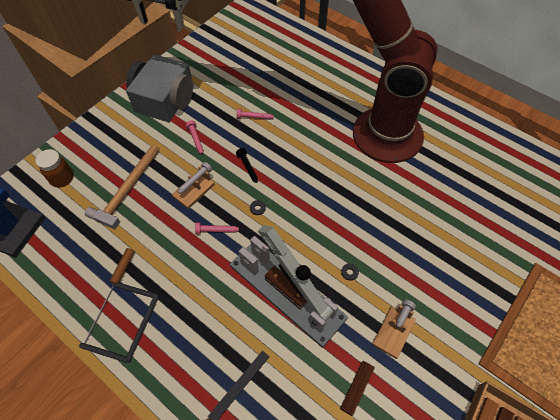

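View pics/top0.png

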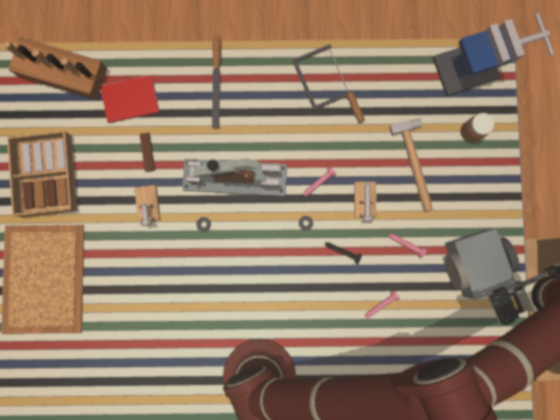

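Top view: press at about (235,177) with fork on its right. Rests are at (367,200) and (147,205). Candidates for the long pin are the grey pin (367,200), the grey pin (147,205), the pink ones (319,182), (407,244), (382,304), and the black one (343,252). Only the grey ones qualify, and I check which is longer in one close crop.

```bash
cat > h.py <<'E'
from bench import *
import cv2,numpy as np
def cam(n):
    c=camera_params(n);return np.array(c["K"]),np.array(c["origin"]),np.array(c["orientation"])
def cloud(d,c):
    K,o,R=c
    v,u=np.mgrid[0:d.shape[0],0:d.shape[1]]
    P=np.stack([(u-K[0,2])/K[0,0]*d,(v-K[1,2])/K[1,1]*d,d],-1)
    return P@R.T+o
def ray(uv,c,z):
    K,o,R=c
    r=R@np.linalg.inv(K)@np.array([uv[0],uv[1],1.]);return o+r*(z-o[2])/r[2]
def proj(P,c):
    K,o,R=c;q=K@(R.T@(np.array(P)-o));return q[:2]/q[2]
E
python3 - <<'E'
from h import *
T=np.load("top0.npz");S=np.load("scene0.npz")
def cr(p,x,y,w,h,W,H): return cv2.resize(p[y:y+h,x:x+w],(W,H),interpolation=cv2.INTER_CUBIC)
a=np.hstack([cr(T["p"],330,165,80,75,400,300),cr(T["p"],110,165,80,75,400,300)])
b=np.hstack([cr(S["p"],220,215,133,133,400,300),cr(T["p"],175,140,120,90,400,300)])
cv2.imwrite("pics/c1.png",np.vstack([a,b])[:,:,::-1])
for n,D in(("top",T),("scene",S)):
    c=cam(n);P=cloud(D["d"],c)
    for nm,lo,hi in (("right",(-0.31,.25),(0,0)),):
        pass
    # heights overall
    p=D["p"].astype(int)
    grey=(abs(p[...,0]-p[...,1])<22)&(abs(p[...,1]-p[...,2])<22)
    ptop=ray((367,200),cam("top"),.045);pl=ray((147,205),cam("top"),.045)
    for nm,q in(("right",ptop),("left",pl)):
        m=(np.hypot(P[...,0]-q[0],P[...,1]-q[1])<.09)&(P[...,2]>.035)&grey
        Q=P[m];k=Q[:,:2].mean(0);u,s,vt=np.linalg.svd(Q[:,:2]-k)
        t=(Q[:,:2]-k)@vt[0]
        print(n,nm,q.round(3),len(Q),k.round(4),vt[0].round(3),"ext",t.min().round(4),t.max().round(4),"z",np.percentile(Q[:,2],[5,50,95]).round(4))
    q=ray((235,177),cam("top"),.03)
    m=(np.hypot(P[...,0]-q[0],P[...,1]-q[1])<.2)
    for z0,z1 in((.01,.02),):
        mm=m&(P[...,2]>z0)&(P[...,2]<z1)&grey&(abs(P[...,0]-q[0])<.09)&(abs(P[...,1]-q[1])<.17)
        Q=P[mm][:,:2].astype(np.float32);print(n,"base",len(Q),cv2.minAreaRect(Q))
    tb=(abs(P[...,2])<.01)&m;print(n,"table z",np.median(P[tb][:,2]).round(4))
E
```

```text
top right [ 0.477 -0.301  0.045] 229 [ 0.4643 -0.2997] [-1.     0.031] ext -0.0627 0.0454 z [0.0425 0.052  0.0596]
top left [0.47  0.301 0.045] 144 [0.4379 0.3039] [-0.99  -0.141] ext -0.0352 0.0245 z [0.0428 0.0521 0.0612]
top base 1421 ((0.5369738340377808, 0.06659580022096634), (0.2901821732521057, 0.11470144987106323), 86.04403686523438)
top table z 0.0005
scene right [ 0.477 -0.301  0.045] 287 [ 0.4686 -0.2953] [ 0.999 -0.042] ext -0.0499 0.0586 z [0.0423 0.0507 0.0583]
scene left [0.47  0.301 0.045] 288 [0.441  0.3079] [0.993 0.116] ext -0.0278 0.0356 z [0.0393 0.0517 0.0602]
scene base 2189 ((0.5499180555343628, 0.06745941191911697), (0.29001468420028687, 0.09158916026353836), 86.57987213134766)
scene table z 0.0006
```

View pics/c1.png

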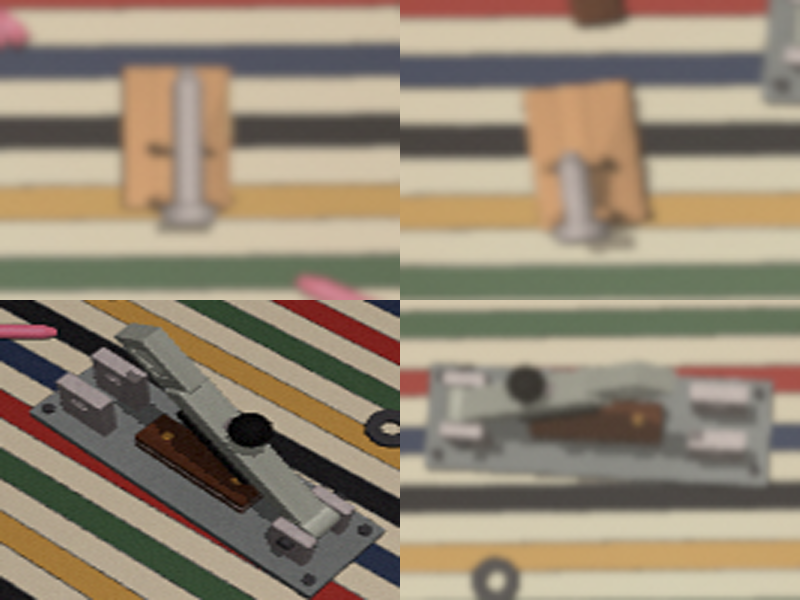

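The crop shows the long pin in the right rest (top px (367,200)), with its shaft running over both posts. The left pin (147,205) ends at the second post, so it is the short one. The press has its fork at the right end and the bar raised, ball at (213,165).

```bash
cat >> h.py <<'E'
from scipy.spatial.transform import Rotation as Ro
def yaw(R): return np.degrees(np.arctan2(R[1,0],R[0,0]))
def togo(p,yw):
    s=read_state();R=np.array(s["ee_rot"]);e=np.array(s["eef_pos"])
    W=np.c_[[np.cos(np.radians(yw)),np.sin(np.radians(yw)),0],[np.sin(np.radians(yw)),-np.cos(np.radians(yw)),0],[0,0,-1]]
    print("shift(cm, tool now)",(R.T@(np.array(p)-e)*100).round(2),"shift in final tool",(W.T@(np.array(p)-e)*100).round(2),"rotvec deg",np.degrees(Ro.from_matrix(R.T@W).as_rotvec()).round(2))
E
python3 - <<'E'
from h import *
s=read_state();R=np.array(s["ee_rot"]);e=np.array(s["eef_pos"]);K,o,C=cam("wrist")
print(K.round(1),(R.T@(o-e)).round(4),(R.T@C).round(3))
togo([.43,-.30,.22],-2)
# bar angle from ball: black round px in both views
for n in("top","scene"):
    D=np.load(n+"0.npz");P=cloud(D["d"],cam(n));p=D["p"].astype(int).max(-1)
    m=(p<55)&(P[...,2]>.1)&(np.hypot(P[...,0]-.55,P[...,1]-.067)<.15)
    Q=P[m]
    A=np.c_[2*Q,np.ones(len(Q))];x=np.linalg.lstsq(A,(Q**2).sum(1),rcond=None)[0]
    print(n,len(Q),Q.mean(0).round(4),"sphere",x[:3].round(4),np.sqrt(x[3]+x[:3]@x[:3]).round(4),Q[:,2].max().round(4))
E
```

```text
[[302.1   0.  277. ]
 [  0.  302.1 212.1]
 [  0.    0.    1. ]] [ 0.0779  0.0012 -0.1655] [[-0.001 -0.96  -0.281]
 [ 1.    -0.    -0.001]
 [ 0.001 -0.281  0.96 ]]
shift(cm, tool now) [ 29.21 -21.39  -0.19] shift in final tool [ 18.39 -31.18  -0.24] rotvec deg [-0.13  0.03 23.25]<stdin>:11: RuntimeWarning: Mean of empty slice.
  ret = um.true_divide(
Traceback (most recent call last):
ValueError: zero-size array to reduction operation maximum which has no identity
```

Run:
```python
from h import *
D=np.load("top0.npz");P=cloud(D["d"],cam("top"))
Q=P[235:295,448:520].reshape(-1,3);Q=Q[Q[:,2]>.04];print("box",Q.min(0).round(3),Q.max(0).round(3))
print("ball px",D["p"][165,213],P[165,213].round(4),D["p"][162,209])
for n in("top","scene"):
    D=np.load(n+"0.npz");P=cloud(D["d"],cam(n));p=D["p"].astype(int).max(-1)
    m=(p<85)&(P[...,2]>.1)&(np.hypot(P[...,0]-.55,P[...,1]-.067)<.15)
    Q=P[m];print(n,len(Q))
    if len(Q)>8:
        A=np.c_[2*Q,np.ones(len(Q))];x=np.linalg.lstsq(A,(Q**2).sum(1),rcond=None)[0]
        print(n,len(Q),Q.mean(0).round(4),"sphere",x[:3].round(4),np.sqrt(x[3]+x[:3]@x[:3]).round(4),Q[:,2].max().round(4))
```

```text
box [ 0.219 -0.691  0.04 ] [ 0.377 -0.048  1.473]
ball px [60 56 51] [0.5507 0.103  0.1929] [66 63 58]
top 150
top 150 [0.544  0.0954 0.1709] sphere [0.5561 0.1003 0.1557] 0.0403 0.2034
scene 611
scene 611 [0.5595 0.0846 0.1728] sphere [0.5304 0.066  0.1631] 0.0622 0.25
```

Run:
```python
from h import *
D=np.load("top0.npz");P=cloud(D["d"],cam("top"))
for r in range(235,300,12): print(r,P[r,440:530:8,2].round(2))
print(P[262,480].round(3))
```

```text
235 [ 0.    0.   -0.   -0.    0.07  0.09  0.09  0.09 -0.   -0.   -0.   -0.75]
247 [-0.    0.04  0.09  0.09  0.09  0.09  0.09  0.09  0.1   0.1  -0.01 -0.41]
259 [-0.    0.06  0.09  0.09  0.09  0.09  0.09  0.09  0.09  0.1   0.   -0.42]
271 [ 0.    0.02  0.09  0.1   0.09  0.09  0.09  0.1   0.09  0.08  0.   -0.43]
283 [0.   0.   0.05 1.47 0.09 0.09 0.09 0.09 0.09 0.09 0.32 0.22]
295 [-0.   -0.   -0.01  0.03  0.09  0.09  0.33  0.35  0.35  1.47  0.36  0.39]
[ 0.304 -0.587  0.087]
```

Only 0.1 m tall, so it is clear at z 0.22.

>>> {"method": "send_rows", "body": {
  "plan": [
    {"rotation": [0, 0, 7.75], "gripper": 9.3},
    {"rotation": [0, 0, 7.75], "gripper": 9.3},
    {"rotation": [0, 0, 7.75], "gripper": 9.3},
    {"translation": [2.04, -3.46, 0]},
    {"translation": [2.04, -3.46, 0]},
    {"translation": [2.04, -3.46, 0]},
    {"translation": [2.04, -3.46, 0]},
    {"translation": [2.04, -3.46, 0]},
    {"translation": [2.04, -3.46, 0]},
    {"translation": [2.04, -3.46, 0]},
    {"translation": [2.04, -3.46, 0]},
    {"translation": [2.04, -3.46, 0]}
  ]
}}

```text
invalid input
```

>>> {"method": "send_rows", "body": {
  "plan": [
    {"translation": [0, 0, 0], "rotation": [0, 0, 7.75], "gripper": 9.3},
    {"translation": [0, 0, 0], "rotation": [0, 0, 7.75], "gripper": 9.3},
    {"translation": [0, 0, 0], "rotation": [0, 0, 7.75], "gripper": 9.3},
    {"translation": [2.04, -3.46, 0], "rotation": [0, 0, 0], "gripper": 9.3},
    {"translation": [2.04, -3.46, 0], "rotation": [0, 0, 0], "gripper": 9.3},
    {"translation": [2.04, -3.46, 0], "rotation": [0, 0, 0], "gripper": 9.3},
    {"translation": [2.04, -3.46, 0], "rotation": [0, 0, 0], "gripper": 9.3},
    {"translation": [2.04, -3.46, 0], "rotation": [0, 0, 0], "gripper": 9.3},
    {"translation": [2.04, -3.46, 0], "rotation": [0, 0, 0], "gripper": 9.3},
    {"translation": [2.04, -3.46, 0], "rotation": [0, 0, 0], "gripper": 9.3},
    {"translation": [2.04, -3.46, 0], "rotation": [0, 0, 0], "gripper": 9.3},
    {"translation": [2.04, -3.46, 0], "rotation": [0, 0, 0], "gripper": 9.3}
  ]
}}

```text
clock: 1.3
eef_pos: [0.4303, -0.2993, 0.2184]
ee_rot: [[0.999, -0.035, -0.001], [-0.035, -0.999, 0.0], [-0.001, -0.0, -1.0]]
force: [1.1, 0.4, 0.5]
finger_gap: 0.0931
grip_force: 0.0
```

```bash
cat >> h.py <<'E'
def greymask(p,tol=22):
    p=p.astype(int);return (p.max(-1)-p.min(-1)<tol)
def pin(P,p,c0,r=.09,zmin=.03):
    m=(np.hypot(P[...,0]-c0[0],P[...,1]-c0[1])<r)&(P[...,2]>zmin)&(P[...,2]<.075)&greymask(p)
    m=cv2.morphologyEx(m.astype(np.uint8),cv2.MORPH_OPEN,np.ones((3,3)))
    n,l,st,_=cv2.connectedComponentsWithStats(m);k=1+st[1:,4].argmax();return l==k
E
python3 - <<'E'
from h import *
c=cam("wrist");p,d=capture("wrist");P=cloud(d,c)
cv2.imwrite("pics/w1.png",p[:,:,::-1]);np.savez("w1.npz",p=p,d=d,o=c[1],R=c[2])
m=pin(P,p,(.465,-.30))
Q=P[m];print(len(Q),Q.min(0).round(4),Q.max(0).round(4))
k=Q[:,:2].mean(0);u,s,vt=np.linalg.svd(Q[:,:2]-k,full_matrices=False);a=vt[0]*np.sign(vt[0][0])
# slices along x: top ridge and silhouette middle
for x in np.arange(.405,.52,.01):
    q=Q[abs(Q[:,0]-x)<.003]
    if len(q)>5: print(x.round(3),"y",q[:,1].min().round(4),q[:,1].max().round(4),"mid",((q[:,1].min()+q[:,1].max())/2).round(4),"ridge y",q[q[:,2]>q[:,2].max()-.002][:,1].mean().round(4),"z",q[:,2].max().round(4))
print("dir",a)
E
```

```text
1382 [ 0.4199 -0.3149  0.038 ] [ 0.5254 -0.2874  0.0611]
0.425 y -0.3149 -0.2874 mid -0.3012 ridge y -0.3009 z 0.0607
0.435 y -0.3083 -0.2935 mid -0.3009 ridge y -0.3001 z 0.0535
0.445 y -0.3076 -0.295 mid -0.3013 ridge y -0.3007 z 0.054
0.455 y -0.3079 -0.2954 mid -0.3017 ridge y -0.3006 z 0.054
0.465 y -0.3082 -0.2947 mid -0.3014 ridge y -0.3008 z 0.0537
0.475 y -0.3084 -0.2952 mid -0.3018 ridge y -0.3017 z 0.0542
0.485 y -0.3088 -0.2955 mid -0.3021 ridge y -0.3012 z 0.0535
0.495 y -0.3091 -0.296 mid -0.3025 ridge y -0.3018 z 0.0534
0.505 y -0.3094 -0.2953 mid -0.3024 ridge y -0.3017 z 0.0535
0.515 y -0.3086 -0.2957 mid -0.3022 ridge y -0.3023 z 0.0537
dir [ 0.99980648 -0.01967234]
```

View pics/w1.png

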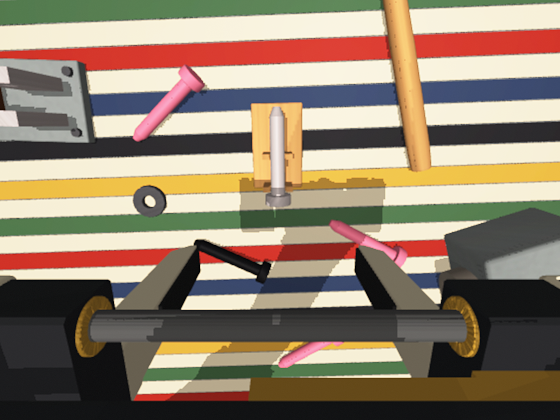

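The wrist view confirms the long pin at about (277,150) px, axis height 0.0457 m (expected 0.045), nose x about 0.526, yaw about -1.1°. The ring at (150,200), the pink pins and the black pin are clear of it. Next, the bar.

>>> {"method": "send_rows", "body": {
  "plan": [
    {"translation": [0.6, -3.5, -2.0], "rotation": [0, 0, 0], "gripper": 0},
    {"translation": [0.6, -4.4, -2.0], "rotation": [0, 0, 0], "gripper": 0},
    {"translation": [0.6, -4.4, -2.0], "rotation": [0, 0, 0], "gripper": 0},
    {"translation": [0.6, -4.4, -1.2], "rotation": [0, 0, 0], "gripper": 0},
    {"translation": [0.6, -4.4, 0], "rotation": [0, 0, 0], "gripper": 0},
    {"translation": [0.6, -4.4, 0], "rotation": [0, 0, 0], "gripper": 0},
    {"translation": [0.6, -4.4, 0], "rotation": [0, 0, 0], "gripper": 0},
    {"translation": [0.6, -4.4, 0], "rotation": [0, 0, 0], "gripper": 0},
    {"translation": [0.6, -4.4, 0], "rotation": [0, 0, 1.4], "gripper": 0},
    {"translation": [0, -1.5, 0], "rotation": [0, 0, 0], "gripper": 0},
    {"translation": [0, 0, 0], "rotation": [0, 0, 0], "gripper": 0}
  ]
}}

```text
clock: 2.45
eef_pos: [0.4977, 0.1021, 0.2901]
ee_rot: [[0.999, -0.053, -0.001], [-0.053, -0.999, 0.001], [-0.001, -0.001, -1.0]]
force: [-0.7, -0.8, -0.4]
finger_gap: 0.0093
grip_force: 0.0
```

Run:
```python
from h import *
c=cam("wrist");p,d=capture("wrist");P=cloud(d,c)
cv2.imwrite("pics/w2.png",p[:,:,::-1]);np.savez("w2.npz",p=p,d=d,o=c[1],R=c[2])
q=p.astype(int).max(-1)
m=((q<75)&(P[...,2]>.12)&(np.hypot(P[...,0]-.552,P[...,1]-.10)<.04)).astype(np.uint8)
n,l,st,ce=cv2.connectedComponentsWithStats(m);k=1+st[1:,4].argmax();Q=P[l==k]
print(len(Q),st[k],Q.min(0).round(4),Q.max(0).round(4),"top",Q[Q[:,2]>Q[:,2].max()-.002].mean(0).round(4))
# base
mm=(P[...,2]>.010)&(P[...,2]<.020)&greymask(p)&(abs(P[...,0]-.55)<.08)&(abs(P[...,1]-.067)<.17)
print(cv2.minAreaRect(P[mm][:,:2].astype(np.float32)))
s=read_state();print(s["eef_pos"].round(4) if hasattr(s["eef_pos"],'round') else s["eef_pos"],s["joints"])
togo([.552,.1004,.205],-3.4)
```

```text
10740 [  128   280   127    98 10740] [0.5129 0.0968 0.3782] [0.5762 0.1346 0.4555] top [0.5762 0.0968 0.4555]
((0.5477577447891235, 0.06516461819410324), (0.28835976123809814, 0.08996721357107162), 86.26616668701172)
[0.4979 0.0992 0.2902] [-0.18009774  0.32633816 -0.08253459  1.71320197  0.02988009  1.10463745
 -1.89956066]
shift(cm, tool now) [ 5.41 -0.43  8.51] shift in final tool [ 5.39 -0.44  8.52] rotvec deg [0.04 0.07 0.13]
```

View pics/w2.png

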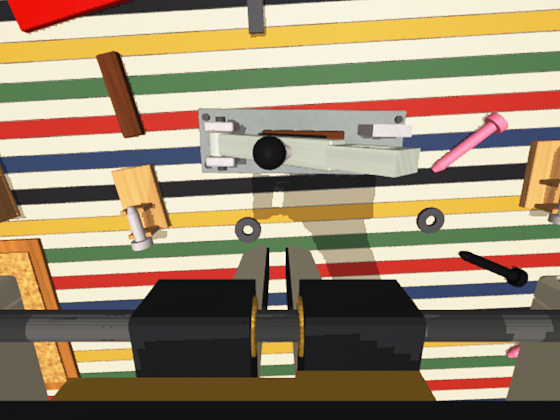

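Ball at px (269,153), bar to the right of it, fork partly hidden under the bar at (385,130).

Run:
```python
from h import *
D=np.load("w2.npz");c=(cam("wrist")[0],D["o"],D["R"]);P=cloud(D["d"],c)
q=D["p"].astype(int).max(-1)
m=np.zeros(q.shape,bool);m[130:176,245:295]=True
Q=P[m&(q<80)&(P[...,2]>.15)&(P[...,2]<.2)]
print(len(Q),Q.min(0).round(4),Q.max(0).round(4))
A=np.c_[2*Q,np.ones(len(Q))];x=np.linalg.lstsq(A,(Q**2).sum(1),rcond=None)[0];print("sphere",x[:3].round(4),np.sqrt(x[3]+x[:3]@x[:3]).round(4))
cx=x[:3];a=np.radians(-3.6);o=np.array([.549,.0665]);r=(cx[:2]-o)
y=-np.sin(a)*r[0]+np.cos(a)*r[1];xx=np.cos(a)*r[0]+np.sin(a)*r[1]
ang=np.arctan2(cx[2]-.065,.105-y)-np.arctan2(34,130);print("press xy",xx,y,"theta",ang,"rad",np.hypot(cx[2]-.065,.105-y),np.hypot(.13,.034))
```

```text
863 [0.5377 0.0911 0.1526] [0.566  0.1195 0.1994]
sphere [0.5508 0.1062 0.1803] 0.0169
press xy -0.0006940404223648865 0.0397589749947434 theta 0.8001123732898415 rad 0.1324888864477148 0.1343726162579266
```

>>> {"method": "send_rows", "body": {
  "plan": [
    {"translation": [1.32, -0.24, 2.1], "rotation": [0, 0, 0], "gripper": 0},
    {"translation": [1.32, -0.24, 2.1], "rotation": [0, 0, 0], "gripper": 0},
    {"translation": [1.32, -0.24, 2.1], "rotation": [0, 0, 0], "gripper": 0},
    {"translation": [1.32, -0.24, 2.1], "rotation": [0, 0, 0], "gripper": 0},
    {"translation": [0, 0, 0.2], "rotation": [0, 0, 0], "gripper": 0},
    {"translation": [0, 0, 0.2], "rotation": [0, 0, 0], "gripper": 0},
    {"translation": [0, 0, 0.2], "rotation": [0, 0, 0], "gripper": 0},
    {"translation": [0, 0, 0.2], "rotation": [0, 0, 0], "gripper": 0}
  ]
}}

```text
clock: 3.3
eef_pos: [0.5517, 0.1049, 0.1999]
ee_rot: [[0.998, -0.06, 0.002], [-0.06, -0.998, 0.0], [0.002, -0.0, -1.0]]
force: [-0.4, -1.0, -0.5]
finger_gap: 0.0007
grip_force: 0.0
```

>>> {"method": "send_rows", "body": {
  "plan": [
    {"translation": [0, 0.1, 0.3], "rotation": [0, 0, 0], "gripper": 0},
    {"translation": [0, 0.44, 0.36], "rotation": [0, 0, 0], "gripper": 0},
    {"translation": [0, 0.44, 0.36], "rotation": [0, 0, 0], "gripper": 0},
    {"translation": [0, 0.44, 0.36], "rotation": [0, 0, 0], "gripper": 0},
    {"translation": [0, 0.44, 0.36], "rotation": [0, 0, 0], "gripper": 0},
    {"translation": [0, 0.37, 0.39], "rotation": [0, 0, 0], "gripper": 0},
    {"translation": [0, 0.37, 0.39], "rotation": [0, 0, 0], "gripper": 0},
    {"translation": [0, 0.37, 0.39], "rotation": [0, 0, 0], "gripper": 0}
  ]
}}

```text
clock: 4.1
eef_pos: [0.5511, 0.0741, 0.1713]
ee_rot: [[0.998, -0.06, 0.004], [-0.06, -0.998, -0.001], [0.004, 0.001, -1.0]]
force: [-0.5, -1.8, 4.2]
finger_gap: 0.0007
grip_force: 2.2
```

>>> {"method": "send_rows", "body": {
  "plan": [
    {"translation": [0, 0.37, 0.4], "rotation": [0, 0, 0], "gripper": 0},
    {"translation": [0, 0.37, 0.4], "rotation": [0, 0, 0], "gripper": 0},
    {"translation": [0, 0.28, 0.45], "rotation": [0, 0, 0], "gripper": 0},
    {"translation": [0, 0.28, 0.45], "rotation": [0, 0, 0], "gripper": 0},
    {"translation": [0, 0.28, 0.45], "rotation": [0, 0, 0], "gripper": 0},
    {"translation": [0, 0.28, 0.45], "rotation": [0, 0, 0], "gripper": 0},
    {"translation": [0, 0.28, 0.45], "rotation": [0, 0, 0], "gripper": 0},
    {"translation": [0, 0.2, 0.4], "rotation": [0, 0, 0], "gripper": 0},
    {"translation": [0, 0.2, 0.4], "rotation": [0, 0, 0], "gripper": 0},
    {"translation": [0, 0.2, 0.4], "rotation": [0, 0, 0], "gripper": 0},
    {"translation": [0, 0.2, 0.4], "rotation": [0, 0, 0], "gripper": 0}
  ]
}}

```text
clock: 5.2
eef_pos: [0.5478, 0.0463, 0.1227]
ee_rot: [[0.998, -0.059, -0.0], [-0.059, -0.998, 0.0], [-0.001, -0.0, -1.0]]
force: [0.3, -0.7, 1.4]
finger_gap: 0.0006
grip_force: 0.8
```

Slow finish to the stop.

>>> {"method": "send_rows", "body": {
  "plan": [
    {"translation": [0, 0.1, 0.25], "rotation": [0, 0, 0], "gripper": 0},
    {"translation": [0, 0.1, 0.25], "rotation": [0, 0, 0], "gripper": 0},
    {"translation": [0, 0.05, 0.2], "rotation": [0, 0, 0], "gripper": 0},
    {"translation": [0, 0.05, 0.15], "rotation": [0, 0, 0], "gripper": 0},
    {"translation": [0, 0, 0.1], "rotation": [0, 0, 0], "gripper": 0}
  ]
}}

```text
clock: 5.7
eef_pos: [0.548, 0.0432, 0.114]
ee_rot: [[0.998, -0.059, 0.0], [-0.059, -0.998, -0.0], [0.0, 0.0, -1.0]]
force: [-2.6, 0.1, 8.5]
finger_gap: 0.0003
grip_force: 4.4
```

>>> {"method": "send_rows", "body": {
  "plan": [
    {"translation": [0, 0, 0.1], "rotation": [0, 0, 0], "gripper": 0},
    {"translation": [0, 0, 0.1], "rotation": [0, 0, 0], "gripper": 0},
    {"translation": [0, 0, 0.0], "rotation": [0, 0, 0], "gripper": 0},
    {"translation": [0, 0, 0.0], "rotation": [0, 0, 0], "gripper": 0}
  ]
}}

```text
clock: 6.1
eef_pos: [0.548, 0.0432, 0.1138]
ee_rot: [[0.998, -0.059, 0.001], [-0.059, -0.998, -0.0], [0.001, 0.0, -1.0]]
force: [-4.5, -1.3, 14.0]
finger_gap: 0.0001
grip_force: 7.1
```

>>> {"method": "send_rows", "body": {
  "plan": [
    {"translation": [0, 0, -1.5], "rotation": [0, 0, 0], "gripper": 0},
    {"translation": [0, 0, -3], "rotation": [0, 0, 0], "gripper": 0},
    {"translation": [0, 1.5, -3], "rotation": [0, 0, 0], "gripper": 3},
    {"translation": [0.6, 3.3, -2], "rotation": [0, 0, 0], "gripper": 9.3},
    {"translation": [0.6, 3.3, -2], "rotation": [0, 0, 0], "gripper": 9.3},
    {"translation": [0, 0, 0], "rotation": [0, 0, 0], "gripper": 9.3},
    {"translation": [0, 0, 0], "rotation": [0, 0, 0], "gripper": 9.3}
  ]
}}

```text
clock: 6.8
eef_pos: [0.5551, -0.0385, 0.2266]
ee_rot: [[0.998, -0.061, 0.001], [-0.061, -0.998, 0.001], [0.001, -0.001, -1.0]]
force: [0.5, 0.2, -0.5]
finger_gap: 0.0356
grip_force: 0.0
```

Run:
```python
from h import *
s=read_state();print(s["eef_pos"])
c=cam("wrist");p,d=capture("wrist");P=cloud(d,c)
cv2.imwrite("pics/w3.png",cv2.resize(p[:,:,::-1],None,fx=1.4,fy=1.4));np.savez("w3.npz",p=p,d=d,o=c[1],R=c[2])
m=(P[...,2]>.010)&(P[...,2]<.020)&greymask(p)&(abs(P[...,0]-.55)<.08)&(abs(P[...,1]-.067)<.17)
print("base",cv2.minAreaRect(P[m][:,:2].astype(np.float32)))
m=((P[...,2]>.082)&(P[...,2]<.093)&(np.hypot(P[...,0]-.543,P[...,1]+.038)<.06)&greymask(p,30)).astype(np.uint8)
n,l,st,ce=cv2.connectedComponentsWithStats(m)
for k in range(1,n):
    if st[k,4]>60:
        Q=P[l==k];print("cheek?",st[k],cv2.minAreaRect(Q[:,:2].astype(np.float32)),np.median(Q[:,2]).round(4))
```

```text
[ 0.55513347 -0.0384827   0.22661285]
base ((0.5480587482452393, 0.06428549438714981), (0.2879500985145569, 0.0905972495675087), 86.28006744384766)
cheek? [253 190  45  14 615] ((0.5610037446022034, -0.0375053845345974), (0.04581918939948082, 0.01432060170918703), 86.20967102050781) 0.0867
cheek? [250 205  57  17 810] ((0.5418761372566223, -0.03952222317457199), (0.05996497720479965, 0.018297983333468437), 86.56378173828125) 0.0829
cheek? [254 224  43  14 600] ((0.5231493711471558, -0.035134486854076385), (0.04541015625, 0.014549174346029758), 86.43128204345703) 0.0868
```

View pics/w3.png

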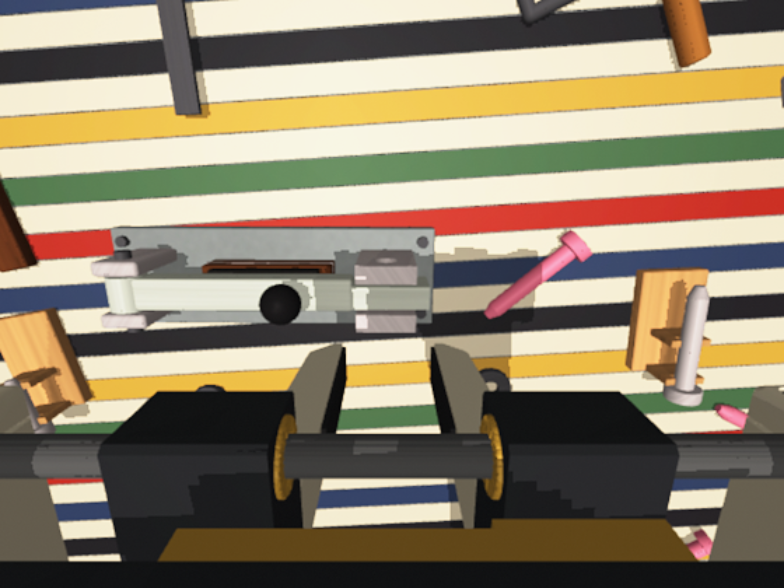

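The fork cheeks are centred at px (386,266) and (385,323) of the enlarged view, with the lug flush between them and its top at z 0.083, so the bar is down. The fork's hole axis is at (0.5421,-0.0363), yaw about -3.6°. Now the pin.

>>> {"method": "send_rows", "body": {
  "plan": [
    {"translation": [-1.27, 3.83, 0], "rotation": [0, 0, 0], "gripper": 5},
    {"translation": [-1.27, 3.83, 0], "rotation": [0, 0, 0], "gripper": 5},
    {"translation": [-1.27, 3.83, 0], "rotation": [0, 0, 0], "gripper": 5},
    {"translation": [-1.27, 3.83, 2.4], "rotation": [0, 0, 0], "gripper": 5},
    {"translation": [-1.27, 3.83, 2.4], "rotation": [0, 0, 0], "gripper": 5},
    {"translation": [-1.27, 3.83, 2.4], "rotation": [0, 0, 0], "gripper": 5},
    {"translation": [-1.27, 3.83, 2.4], "rotation": [0, 0, -2.4], "gripper": 5},
    {"translation": [0, 0, 0], "rotation": [0, 0, 0], "gripper": 5},
    {"translation": [0, 0, 0], "rotation": [0, 0, 0], "gripper": 5}
  ]
}}

```text
clock: 7.75
eef_pos: [0.45, -0.2992, 0.129]
ee_rot: [[1.0, -0.018, -0.002], [-0.018, -1.0, 0.003], [-0.002, -0.003, -1.0]]
force: [-0.1, 1.0, 0.3]
finger_gap: 0.0501
grip_force: 0.0
```

Run:
```python
from h import *
togo([.450,-.301,.0265],-1.1)
c=cam("wrist");p,d=capture("wrist");P=cloud(d,c)
m=pin(P,p,(.465,-.30));Q=P[m];print(len(Q),Q.min(0).round(4),Q.max(0).round(4))
for x in np.arange(.405,.53,.01):
    q=Q[abs(Q[:,0]-x)<.003]
    if len(q)>5: print(x.round(3),"mid",((q[:,1].min()+q[:,1].max())/2).round(4),"ridge y",q[q[:,2]>q[:,2].max()-.001][:,1].mean().round(4),"z",q[:,2].max().round(4))
```

```text
shift(cm, tool now) [ 0.03  0.21 10.25] shift in final tool [1.000e-02 1.800e-01 1.025e+01] rotvec deg [-0.17  0.14  0.09]
2505 [ 0.4192 -0.3146  0.0371] [ 0.5256 -0.287   0.0609]
0.425 mid -0.3008 ridge y -0.3008 z 0.0609
0.435 mid -0.3009 ridge y -0.3001 z 0.0538
0.445 mid -0.3011 ridge y -0.3005 z 0.0538
0.455 mid -0.3013 ridge y -0.3009 z 0.0538
0.465 mid -0.3014 ridge y -0.3016 z 0.0536
0.475 mid -0.3016 ridge y -0.3015 z 0.0537
0.485 mid -0.3018 ridge y -0.3022 z 0.0538
0.495 mid -0.3019 ridge y -0.301 z 0.0536
0.505 mid -0.3021 ridge y -0.3024 z 0.0538
0.515 mid -0.3023 ridge y -0.3016 z 0.0537
0.525 mid -0.3028 ridge y -0.3012 z 0.0508
```

>>> {"method": "send_rows", "body": {
  "plan": [
    {"translation": [0, 0.1, 2.5], "rotation": [0, 0, 0], "gripper": 5},
    {"translation": [0, 0.1, 2.5], "rotation": [0, 0, 0], "gripper": 5},
    {"translation": [0, 0, 2.5], "rotation": [0, 0, 0], "gripper": 5},
    {"translation": [0, 0, 1.75], "rotation": [0, 0, 0], "gripper": 5},
    {"translation": [0, 0, 1.0], "rotation": [0, 0, 0], "gripper": 5},
    {"translation": [0, 0, 0], "rotation": [0, 0, 0], "gripper": 5},
    {"translation": [0, 0, 0], "rotation": [0, 0, 0], "gripper": 5}
  ],
  "force": 40
}}

```text
clock: 8.5
eef_pos: [0.4517, -0.3018, 0.0288]
ee_rot: [[1.0, -0.016, 0.002], [-0.016, -1.0, -0.0], [0.002, 0.0, -1.0]]
force: [0.5, -0.1, 0.2]
finger_gap: 0.0499
grip_force: 0.0
```

>>> {"method": "send_rows", "body": {
  "plan": [
    {"translation": [0, 0, 0], "rotation": [0, 0, 0], "gripper": 2.4},
    {"translation": [0, 0, 0], "rotation": [0, 0, 0], "gripper": 1.2},
    {"translation": [0, 0, 0], "rotation": [0, 0, 0], "gripper": 1.2},
    {"translation": [0, 0, 0], "rotation": [0, 0, 0], "gripper": 1.2},
    {"translation": [0, 0, 0], "rotation": [0, 0, 0], "gripper": 1.2},
    {"translation": [0, 0, 0], "rotation": [0, 0, 0], "gripper": 1.2}
  ],
  "force": 40
}}

```text
clock: 9.1
eef_pos: [0.4505, -0.3015, 0.0282]
ee_rot: [[1.0, -0.017, -0.0], [-0.017, -1.0, 0.002], [-0.0, -0.002, -1.0]]
force: [-0.7, 2.5, 3.0]
finger_gap: 0.015
grip_force: 40.0
```

>>> {"method": "send_rows", "body": {
  "plan": [
    {"translation": [0, 0, -1], "rotation": [0, 0, 0], "gripper": 1.2},
    {"translation": [0, 0, -2.5], "rotation": [0, 0, 0], "gripper": 1.2},
    {"translation": [0, 0, -3], "rotation": [0, 0, 0], "gripper": 1.2},
    {"translation": [0, 0, -1.5], "rotation": [0, 0, 0], "gripper": 1.2},
    {"translation": [-0.35, -3.9, 0], "rotation": [0, 0, 0], "gripper": 1.2},
    {"translation": [-0.35, -3.9, 0], "rotation": [0, 0, 0], "gripper": 1.2},
    {"translation": [-0.35, -3.9, 0], "rotation": [0, 0, 0], "gripper": 1.2},
    {"translation": [-0.35, -3.9, 0], "rotation": [0, 0, 0], "gripper": 1.2},
    {"translation": [-0.35, -3.9, 0], "rotation": [0, 0, 0], "gripper": 1.2},
    {"translation": [-0.35, -3.9, 0], "rotation": [0, 0, 0], "gripper": 1.2},
    {"translation": [-0.35, -3.9, 0], "rotation": [0, 0, 2.6], "gripper": 1.2},
    {"translation": [0, 0, 0], "rotation": [0, 0, 0], "gripper": 1.2}
  ],
  "force": 50
}}

```text
clock: 10.3
eef_pos: [0.4302, -0.023, 0.1084]
ee_rot: [[0.999, -0.052, -0.0], [-0.052, -0.999, 0.003], [-0.0, -0.003, -1.0]]
force: [0.1, -0.3, -1.8]
finger_gap: 0.0152
grip_force: 50.0
```

```bash
cat > meas.py <<'E'
from h import *
import sys
s=read_state();e=np.array(s["eef_pos"]);R=np.array(s["ee_rot"]);print(e.round(4),yaw(R).round(2))
c=cam("wrist");p,d=capture("wrist");P=cloud(d,c)
if len(sys.argv)>1: cv2.imwrite(sys.argv[1],cv2.resize(p[:,:,::-1],None,fx=1.4,fy=1.4))
L=(P-e)@R   # tool frame
g=greymask(p,30)
m=(L[...,0]>.012)&(L[...,0]<.085)&(abs(L[...,1])<.02)&(L[...,2]<.0)&(L[...,2]>-.04)&g
Q=L[m];print(len(Q))
if len(Q):
  for x in np.arange(.012,.09,.006):
    q=Q[abs(Q[:,0]-x)<.002]
    if len(q)>4: print("tool x",x.round(3),"y",q[:,1].min().round(4),q[:,1].max().round(4),"mid",((q[:,1].min()+q[:,1].max())/2).round(4),"top z",q[:,2].min().round(4))
  print("nose x",Q[:,0].max().round(4))
m=((P[...,2]>.082)&(P[...,2]<.093)&(np.hypot(P[...,0]-.543,P[...,1]+.038)<.06)&g&(P[...,0]>.512)).astype(np.uint8)
n,l,st,ce=cv2.connectedComponentsWithStats(m)
for k in range(1,n):
    if st[k,4]>60:
        q=P[l==k];print("top",st[k,:4],cv2.minAreaRect(q[:,:2].astype(np.float32)),np.median(q[:,2]).round(4))
E
python3 meas.py pics/w4.png
```

```text
[ 0.4302 -0.023   0.1084] -2.99
3824
tool x 0.012 y -0.007 0.0084 mid 0.0007 top z -0.0252
tool x 0.018 y -0.0069 0.0083 mid 0.0007 top z -0.0254
tool x 0.024 y -0.0068 0.0083 mid 0.0007 top z -0.0256
tool x 0.03 y -0.0067 0.0081 mid 0.0007 top z -0.0254
tool x 0.036 y -0.0066 0.0081 mid 0.0007 top z -0.0253
tool x 0.042 y -0.0065 0.008 mid 0.0007 top z -0.0253
tool x 0.048 y -0.007 0.0085 mid 0.0007 top z -0.0252
tool x 0.054 y -0.0068 0.0084 mid 0.0008 top z -0.0251
tool x 0.06 y -0.0073 0.0083 mid 0.0005 top z -0.0254
tool x 0.066 y -0.0072 0.0083 mid 0.0005 top z -0.0254
tool x 0.072 y -0.0053 0.0068 mid 0.0008 top z -0.023
nose x 0.076
top [248   7  85  33] ((0.5612062811851501, -0.037681810557842255), (0.046150363981723785, 0.01486752275377512), 86.46539306640625) 0.0864
top [243  44 105  36] ((0.5418791770935059, -0.0399664044380188), (0.05980299040675163, 0.018249694257974625), 86.22652435302734) 0.0827
top [249  83  80  27] ((0.5232850909233093, -0.03535199910402298), (0.0460699126124382, 0.014151982963085175), 86.2979507446289) 0.0865
```

View pics/w4.png

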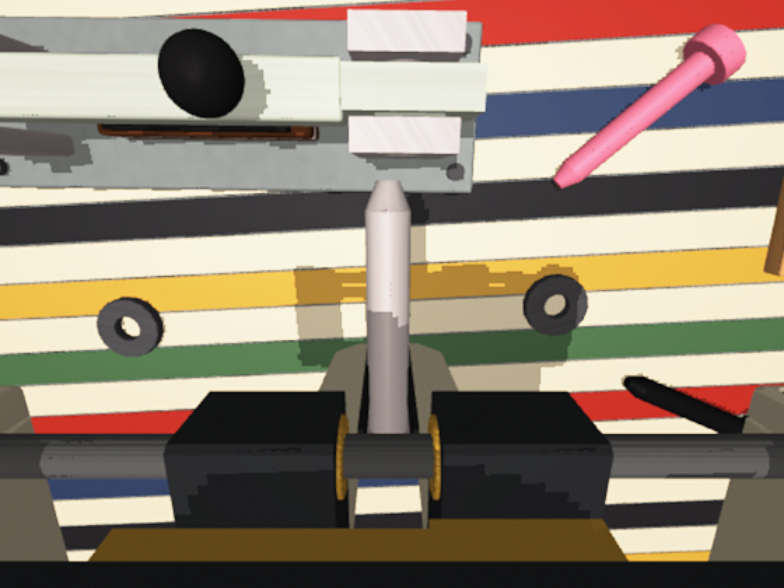

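The pin is held level and straight, nose at px (388,182). The front cheek is at (405,135), the pin axis 17.4 mm above TCP. Lowering to hole height.

>>> {"method": "send_rows", "body": {
  "plan": [
    {"translation": [0, 0.3, 1.5], "rotation": [0, 0, 0.6], "gripper": 1.2},
    {"translation": [0, 0.27, 1.5], "rotation": [0, 0, 0], "gripper": 1.2},
    {"translation": [0, 0, 1.5], "rotation": [0, 0, 0], "gripper": 1.2},
    {"translation": [0, 0, 1.0], "rotation": [0, 0, 0], "gripper": 1.2},
    {"translation": [0, 0, 0.6], "rotation": [0, 0, 0], "gripper": 1.2},
    {"translation": [0, 0, 0], "rotation": [0, 0, 0], "gripper": 1.2},
    {"translation": [0, 0, 0], "rotation": [0, 0, 0], "gripper": 1.2},
    {"translation": [0, 0, 0], "rotation": [0, 0, 0], "gripper": 1.2}
  ],
  "force": 50
}}

```text
clock: 11.15
eef_pos: [0.4307, -0.035, 0.0476]
ee_rot: [[0.997, -0.073, 0.001], [-0.073, -0.997, -0.0], [0.001, -0.0, -1.0]]
force: [0.0, -0.3, -3.0]
finger_gap: 0.0149
grip_force: 50.0
```

```bash
python3 meas.py
python3 - <<'E'
from h import *
togo([.4302,-.0287,.0475],-3.6)
E
```

```text
[ 0.4307 -0.035   0.0476] -4.21
3812
tool x 0.012 y -0.007 0.0083 mid 0.0007 top z -0.0252
tool x 0.018 y -0.0069 0.0083 mid 0.0007 top z -0.0258
tool x 0.024 y -0.0063 0.0082 mid 0.001 top z -0.0255
tool x 0.03 y -0.0062 0.0081 mid 0.001 top z -0.0264
tool x 0.036 y -0.0072 0.008 mid 0.0004 top z -0.0253
tool x 0.042 y -0.0065 0.008 mid 0.0007 top z -0.0252
tool x 0.048 y -0.0065 0.0085 mid 0.001 top z -0.0251
tool x 0.054 y -0.0069 0.0084 mid 0.0008 top z -0.025
tool x 0.06 y -0.0075 0.0083 mid 0.0004 top z -0.0251
tool x 0.066 y -0.0073 0.0083 mid 0.0005 top z -0.0252
tool x 0.072 y -0.0053 0.0068 mid 0.0008 top z -0.0233
nose x 0.076
top [186   7 160  55] ((0.5420929193496704, -0.03996807336807251), (0.06000972166657448, 0.018434587866067886), 86.33228302001953) 0.0827
top [198  66 120  41] ((0.5234946012496948, -0.03525012731552124), (0.04627758637070656, 0.01425247360020876), 86.29438781738281) 0.0865
shift(cm, tool now) [-0.1  -0.62  0.01] shift in final tool [-0.09 -0.62  0.01] rotvec deg [-0.   -0.08 -0.6 ]
```

>>> {"method": "send_rows", "body": {
  "plan": [
    {"translation": [0, -0.62, 0], "rotation": [0, 0, -0.6], "gripper": 1.2},
    {"translation": [0, 0, 0], "rotation": [0, 0, 0], "gripper": 1.2},
    {"translation": [0, 0, 0], "rotation": [0, 0, 0], "gripper": 1.2},
    {"translation": [0, 0, 0], "rotation": [0, 0, 0], "gripper": 1.2},
    {"translation": [0, 0, 0], "rotation": [0, 0, 0], "gripper": 1.2}
  ]
}}

```text
clock: 11.7
eef_pos: [0.4307, -0.0288, 0.0471]
ee_rot: [[0.998, -0.063, -0.0], [-0.063, -0.998, -0.0], [-0.0, 0.0, -1.0]]
force: [-0.6, -0.1, -2.9]
finger_gap: 0.0149
grip_force: 50.0
```

>>> {"method": "send_rows", "body": {
  "plan": [
    {"translation": [0.5, 0, 0], "rotation": [0, 0, 0], "gripper": 1.2},
    {"translation": [0.5, 0, 0], "rotation": [0, 0, 0], "gripper": 1.2},
    {"translation": [0.4, 0, 0], "rotation": [0, 0, 0], "gripper": 1.2},
    {"translation": [0.4, 0, 0], "rotation": [0, 0, 0], "gripper": 1.2},
    {"translation": [0.4, 0, 0], "rotation": [0, 0, 0], "gripper": 1.2},
    {"translation": [0, 0, 0], "rotation": [0, 0, 0], "gripper": 1.2}
  ]
}}

```text
clock: 12.3
eef_pos: [0.4537, -0.0302, 0.0471]
ee_rot: [[0.998, -0.063, 0.001], [-0.063, -0.998, 0.0], [0.001, -0.0, -1.0]]
force: [0.7, -0.0, -2.4]
finger_gap: 0.0148
grip_force: 50.0
```

>>> {"method": "send_rows", "body": {
  "plan": [
    {"translation": [0.5, 0, 0], "rotation": [0, 0, 0], "gripper": 1.2},
    {"translation": [0.5, 0, 0], "rotation": [0, 0, 0], "gripper": 1.2},
    {"translation": [0.5, 0, 0], "rotation": [0, 0, 0], "gripper": 1.2},
    {"translation": [0, 0, 0], "rotation": [0, 0, 0], "gripper": 1.2}
  ]
}}

```text
clock: 12.7
eef_pos: [0.469, -0.0311, 0.0472]
ee_rot: [[0.998, -0.063, 0.002], [-0.063, -0.998, 0.0], [0.002, -0.0, -1.0]]
force: [0.5, -0.1, -1.4]
finger_gap: 0.0149
grip_force: 50.0
```

>>> {"method": "send_rows", "body": {
  "plan": [
    {"translation": [0.5, 0, 0], "rotation": [0, 0, 0], "gripper": 1.2},
    {"translation": [0.5, 0, 0], "rotation": [0, 0, 0], "gripper": 1.2},
    {"translation": [0.5, 0, 0], "rotation": [0, 0, 0], "gripper": 1.2},
    {"translation": [0.5, 0, 0], "rotation": [0, 0, 0], "gripper": 1.2},
    {"translation": [0.5, 0, 0], "rotation": [0, 0, 0], "gripper": 1.2},
    {"translation": [0, 0, 0], "rotation": [0, 0, 0], "gripper": 1.2}
  ]
}}

```text
clock: 13.3
eef_pos: [0.4939, -0.0327, 0.0472]
ee_rot: [[0.998, -0.063, 0.002], [-0.063, -0.998, 0.0], [0.002, -0.0, -1.0]]
force: [0.1, -0.1, -1.6]
finger_gap: 0.0146
grip_force: 50.0
```

>>> {"method": "send_rows", "body": {
  "plan": [
    {"translation": [0.4, 0, 0], "rotation": [0, 0, 0], "gripper": 1.2},
    {"translation": [0.3, 0, 0], "rotation": [0, 0, 0], "gripper": 1.2},
    {"translation": [0.2, 0, 0], "rotation": [0, 0, 0], "gripper": 1.2},
    {"translation": [0, 0, 0], "rotation": [0, 0, 0], "gripper": 1.2}
  ]
}}

```text
clock: 13.7
eef_pos: [0.5021, -0.0332, 0.0471]
ee_rot: [[0.998, -0.063, 0.001], [-0.063, -0.998, 0.0], [0.001, -0.0, -1.0]]
force: [0.6, -1.3, -0.5]
finger_gap: 0.0146
grip_force: 50.0
```

>>> {"method": "send_rows", "body": {
  "plan": [
    {"translation": [0, 0, 0], "rotation": [0, 0, 0], "gripper": 2.5},
    {"translation": [0, 0, 0], "rotation": [0, 0, 0], "gripper": 5},
    {"translation": [0, 0, 0], "rotation": [0, 0, 0], "gripper": 5},
    {"translation": [0, 0, -1.0], "rotation": [0, 0, 0], "gripper": 5},
    {"translation": [0, 0, -2.5], "rotation": [0, 0, 0], "gripper": 5},
    {"translation": [0, 0, -2.5], "rotation": [0, 0, 0], "gripper": 5},
    {"translation": [-1.0, 0, 0], "rotation": [0, 0, 0], "gripper": 5},
    {"translation": [-2, 0, 0], "rotation": [0, 0, 0], "gripper": 0},
    {"translation": [-2, 0, 0], "rotation": [0, 0, 0], "gripper": 0},
    {"translation": [-0.5, 0, 0], "rotation": [0, 0, 0], "gripper": 0},
    {"translation": [0, 0, 0], "rotation": [0, 0, 0], "gripper": 0},
    {"translation": [0, 0, 0], "rotation": [0, 0, 0], "gripper": 0}
  ],
  "force": 20
}}

```text
clock: 14.9
eef_pos: [0.4477, -0.0297, 0.1072]
ee_rot: [[0.998, -0.063, 0.001], [-0.063, -0.998, 0.0], [0.001, -0.0, -1.0]]
force: [-0.1, 0.3, 0.9]
finger_gap: 0.0141
grip_force: 0.0
```

Run:
```python
from h import *
s=read_state();print(s["eef_pos"],s["finger_gap"])
c=cam("wrist");p,d=capture("wrist");P=cloud(d,c)
cv2.imwrite("pics/w5.png",p[:,:,::-1])
m=(P[...,2]>.045)&(P[...,2]<.082)&greymask(p,30)&(abs(P[...,1]+.034)<.025)&(P[...,0]>.455)&(P[...,0]<.512)
Q=P[m];print(len(Q),Q.min(0).round(4),Q.max(0).round(4))
for x in np.arange(.466,.515,.006):
    q=Q[abs(Q[:,0]-x)<.0025]
    if len(q)>4: print(x.round(3),q[:,1].min().round(4),q[:,1].max().round(4),"top",q[:,2].max().round(4))
```

```text
[ 0.44774216 -0.02971203  0.10716542] 0.014109527365552741
1797 [ 0.4701 -0.0468  0.053 ] [ 0.512  -0.0183  0.0775]
0.472 -0.0465 -0.0183 top 0.0773
0.478 -0.0468 -0.0184 top 0.0774
0.484 -0.0462 -0.0189 top 0.0765
0.49 -0.0404 -0.0255 top 0.0712
0.496 -0.0415 -0.0254 top 0.0717
0.502 -0.0418 -0.0257 top 0.0719
0.508 -0.0421 -0.0262 top 0.0724
0.514 -0.0422 -0.0274 top 0.0716
```

View pics/w5.png

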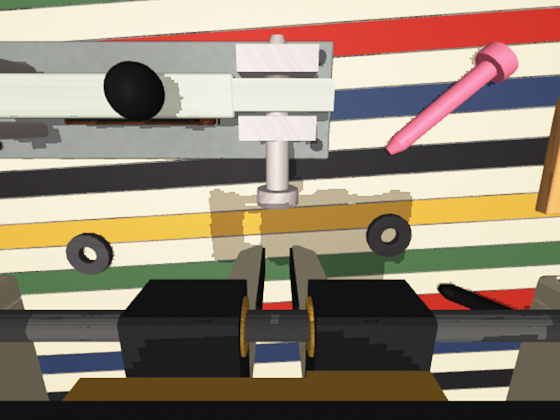

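The pin lies through fork and lug with its head at px (277,195), and 29 mm is left to push. The closed fingers will push on the head.

>>> {"method": "send_rows", "body": {
  "plan": [
    {"translation": [-0.3, 0.13, 1.5], "rotation": [0, 0, 0], "gripper": 0},
    {"translation": [0, 0, 2], "rotation": [0, 0, 0], "gripper": 0},
    {"translation": [0, 0, 2.0], "rotation": [0, 0, 0], "gripper": 0},
    {"translation": [0.5, 0, 0], "rotation": [0, 0, 0], "gripper": 0},
    {"translation": [0.5, 0, 0], "rotation": [0, 0, 0], "gripper": 0},
    {"translation": [0.5, 0, 0], "rotation": [0, 0, 0], "gripper": 0},
    {"translation": [0.5, 0, 0], "rotation": [0, 0, 0], "gripper": 0},
    {"translation": [0, 0, 0], "rotation": [0, 0, 0], "gripper": 0}
  ]
}}

```text
clock: 15.75
eef_pos: [0.4653, -0.0321, 0.0528]
ee_rot: [[0.998, -0.063, 0.003], [-0.063, -0.998, 0.0], [0.003, -0.0, -1.0]]
force: [-0.4, 0.6, -1.0]
finger_gap: 0.0006
grip_force: 0.0
```

>>> {"method": "send_rows", "body": {
  "plan": [
    {"translation": [0.4, 0, 0], "rotation": [0, 0, 0], "gripper": 0},
    {"translation": [0.4, 0, 0], "rotation": [0, 0, 0], "gripper": 0},
    {"translation": [0.4, 0, 0], "rotation": [0, 0, 0], "gripper": 0},
    {"translation": [0.4, 0, 0], "rotation": [0, 0, 0], "gripper": 0},
    {"translation": [0.4, 0, 0], "rotation": [0, 0, 0], "gripper": 0},
    {"translation": [0.3, 0, 0], "rotation": [0, 0, 0], "gripper": 0},
    {"translation": [0.3, 0, 0], "rotation": [0, 0, 0], "gripper": 0},
    {"translation": [0, 0, 0], "rotation": [0, 0, 0], "gripper": 0}
  ]
}}

```text
clock: 16.55
eef_pos: [0.4902, -0.0338, 0.0521]
ee_rot: [[0.998, -0.063, 0.001], [-0.063, -0.998, 0.0], [0.001, -0.0, -1.0]]
force: [0.0, -0.2, -0.0]
finger_gap: 0.0006
grip_force: 0.0
```

>>> {"method": "send_rows", "body": {
  "plan": [
    {"translation": [0.2, 0, 0], "rotation": [0, 0, 0], "gripper": 0},
    {"translation": [0.2, 0, 0], "rotation": [0, 0, 0], "gripper": 0},
    {"translation": [0.2, 0, 0], "rotation": [0, 0, 0], "gripper": 0},
    {"translation": [0.1, 0, 0], "rotation": [0, 0, 0], "gripper": 0},
    {"translation": [0, 0, 0], "rotation": [0, 0, 0], "gripper": 0}
  ]
}}

```text
clock: 17.05
eef_pos: [0.495, -0.0341, 0.0518]
ee_rot: [[0.998, -0.063, -0.003], [-0.063, -0.998, 0.0], [-0.003, -0.0, -1.0]]
force: [-2.9, -0.1, 1.1]
finger_gap: 0.0003
grip_force: 1.6
```

>>> {"method": "send_rows", "body": {
  "plan": [
    {"translation": [0.1, 0, 0], "rotation": [0, 0, 0], "gripper": 0},
    {"translation": [0.1, 0, 0], "rotation": [0, 0, 0], "gripper": 0},
    {"translation": [0.1, 0, 0], "rotation": [0, 0, 0], "gripper": 0},
    {"translation": [0.1, 0, 0], "rotation": [0, 0, 0], "gripper": 0},
    {"translation": [0, 0, 0], "rotation": [0, 0, 0], "gripper": 0},
    {"translation": [0, 0, 0], "rotation": [0, 0, 0], "gripper": 0}
  ]
}}

```text
clock: 17.65
eef_pos: [0.4949, -0.0342, 0.0512]
ee_rot: [[0.998, -0.063, -0.012], [-0.063, -0.998, 0.0], [-0.012, 0.0, -1.0]]
force: [-8.7, 0.2, 4.6]
finger_gap: 0.0005
grip_force: 4.3
```

The push force rises with no motion, so the pin looks seated. I back off, lift and check.

>>> {"method": "send_rows", "body": {
  "plan": [
    {"translation": [-1.0, 0, 0], "rotation": [0, 0, 0], "gripper": 0},
    {"translation": [-2.0, 0, 0], "rotation": [0, 0, 0], "gripper": 0},
    {"translation": [-1.0, 0, -2.5], "rotation": [0, 0, 0], "gripper": 0},
    {"translation": [0, 0, -4], "rotation": [0, 0, 0], "gripper": 0},
    {"translation": [0, 0, -2], "rotation": [0, 0, 0], "gripper": 0},
    {"translation": [0, 0, 0], "rotation": [0, 0, 0], "gripper": 0},
    {"translation": [0, 0, 0], "rotation": [0, 0, 0], "gripper": 0}
  ]
}}

```text
clock: 18.35
eef_pos: [0.4617, -0.032, 0.1375]
ee_rot: [[0.998, -0.063, 0.004], [-0.063, -0.998, -0.0], [0.004, -0.0, -1.0]]
force: [-0.6, 0.1, -0.8]
finger_gap: 0.0006
grip_force: 0.0
```

Run:
```python
from h import *
s=read_state();print(s["eef_pos"],s["force"])
c=cam("wrist");p,d=capture("wrist");P=cloud(d,c)
cv2.imwrite("pics/w6.png",cv2.resize(p[20:220,150:430,::-1],None,fx=2.8,fy=2.8))
near=(np.hypot(P[...,0]-.54,P[...,1]+.037)<.11)&greymask(p,30)
def pr(n,m):
    Q=P[m&near];print(n,len(Q),Q.min(0).round(4) if len(Q) else"",Q.max(0).round(4) if len(Q) else"",cv2.minAreaRect(Q[:,:2].astype(np.float32)))
pr("head",(P[...,2]>.06)&(P[...,2]<.0815)&(P[...,0]<.5155)&(P[...,0]>.49))
pr("nose",(P[...,2]>.06)&(P[...,2]<.078)&(P[...,0]>.572)&(P[...,0]<.63)&(abs(P[...,1]+.038)<.015))
m=((P[...,2]>.081)&(P[...,2]<.093)&near).astype(np.uint8)
n,l,st,_=cv2.connectedComponentsWithStats(m)
for k in range(1,n):
    if st[k,4]>60: q=P[l==k];print("top",cv2.minAreaRect(q[:,:2].astype(np.float32)),np.median(q[:,2]).round(4))
```

```text
[ 0.46167919 -0.0319688   0.13751655] [-0.56657227  0.14834275 -0.79420317]
head 531 [ 0.5036 -0.0486  0.0661] [ 0.5155 -0.02    0.0802] ((0.5097004771232605, -0.03446659445762634), (0.0282221008092165, 0.011076598428189754), 85.6761474609375)
nose 1204 [ 0.572  -0.0481  0.0624] [ 0.6111 -0.0304  0.0732] ((0.5913599729537964, -0.03963148966431618), (0.015426190569996834, 0.0393785797059536), 85.08165740966797)
top ((0.5610042214393616, -0.037591662257909775), (0.04610031470656395, 0.013982083648443222), 86.27516174316406) 0.0865
top ((0.541642963886261, -0.039861373603343964), (0.06013154238462448, 0.017500678077340126), 86.23605346679688) 0.0825
top ((0.5232551097869873, -0.03511768952012062), (0.04618839547038078, 0.013383455574512482), 86.46737670898438) 0.0866
```

View pics/w6.png

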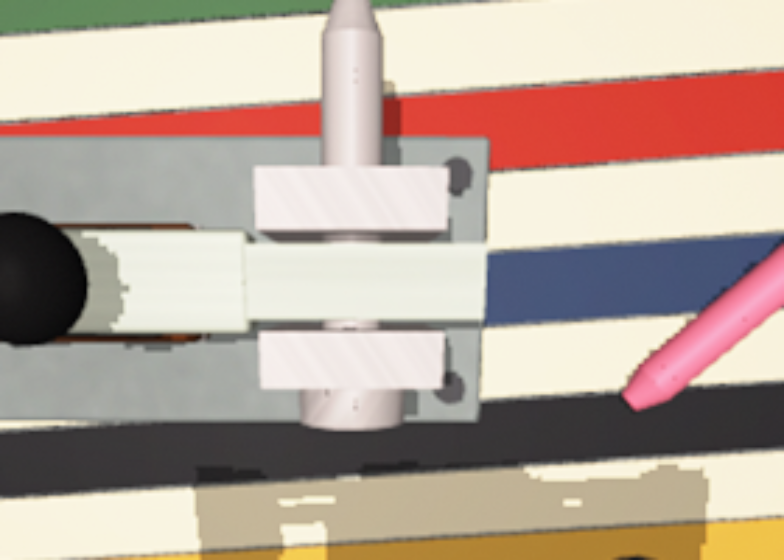

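The head is flush against the front cheek at px (352,405). The nose stands out of the rear cheek, its tip at x 0.611 m as expected, and the bar is down.

```bash
python3 -c "
from bench import *
print(job_done())"
```

```text
the job is handed in; nothing more can be done
None
```

The job is handed in at about 18.4 s on the clock: the bar is down on its stop and the long pin is through fork and lug with its head home against the front cheek (both checked in the last wrist-camera view), and the arm touched none of the other loose things.

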